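# Hang the blue suction lifter on the keeper peg

## Task

Hang the blue suction lifter by its handle loop on the long peg of the grey tool hanger: push the loop along the peg so that it swings the red drop flap up and passes it and the flap falls shut behind it, then let go so that the lifter hangs from the peg. Leave the orange lifter standing where it is.

Things in the scene. Friction and masses are not known exactly. Their poses are not given: they have to be found in the camera images.
- blue_eye (a point): Blue suction lifter, 0.12 kg, upright on a black rubber cup 60 across, 18 high; 20 mm stem; then a loop 58 wide (y), 12 thick (x), 30 to 97 mm above the foot. Grasp its flat upright sides, 56 apart outside, 30 to 68 mm up, closing along y. Opening 40 wide, 38 to 87 mm up, arched at the top. Point: in the opening, 60 mm above the foot; x = axis of the opening (both ways alike), z up.
- orange_eye (a point): Orange suction lifter, same size, shape, point and axes; a bystander to be left standing. Lifters weigh 0.1 to 0.16 kg.
- peg (a point): On the centre line of the fixed hanger's long level peg, above the flap's pivot, 170 mm over the table; x = inwards to the grey panel, z up. Peg 10 mm thick, free end (yellow 12 mm ball) at x -36 mm, panel face at x 121; a lug at x 0 reaches 13 mm below the line. Panel 240 wide, 184 high; short pegs 95 mm either side, one with a tape roll. A hung lifter's point is 22 mm below the line, its arch on the peg.
- flap (a joint): Red drop flap under the peg, rad: 0 = hanging shut; grows to 1.45 as it swings in and up towards the panel, never outwards; 25 g, falls shut by its weight. Pivot 9 mm below the peg's line at x 0; 12 wide, tip 52 mm below the line. A loop pushed in about centred on the peg lifts it with its lower bar; it drops behind once the loop's point is past x 48 mm. The cup meets the panel at x 91.
Mind the look-alikes: they are no part of the job. What is shaped like the part that bears blue_eye but turquoise is not meant.

How it is judged (in metres and radians):
On the way:
1. the flap is swung up by at least 0.35 rad while the peg passes through the blue lifter's loop (value of joint flap above 0.35 rad and x of blue_eye in the frame of peg between -0.005 and 0.09 m and y of blue_eye in the frame of peg between -0.02 and 0.02 m and z of blue_eye in the frame of peg between -0.035 and 0.022 m), for 0.04 s.
At the end, for the whole second after the job is handed in: The blue lifter hangs at rest from the peg, inside the flap: its loop point 6 to 100 mm inwards of the flap's pivot along the peg, within 15 mm sideways of the peg, 12 to 34 mm below its centre line, upright within 0.3 rad, and the flap hangs shut (below 0.2 rad) (x of blue_eye in the frame of peg between 0.006 and 0.1 m and y of blue_eye in the frame of peg between -0.015 and 0.015 m and z of blue_eye in the frame of peg between -0.034 and -0.012 m and angle between blue_eye's own z axis and vertical below 0.3 rad and value of joint flap below 0.2 rad); the robot touches nothing.
It fails at once if the orange lifter is moved by more than 30 mm or tipped (distance of orange_eye from where it was at the start of the episode above 0.03 m or angle between orange_eye's own z axis and vertical above 0.4 rad).
It also fails if it takes over 42 s, if anything falls off the work surface, if the arm or the gripper's body presses on something with over 40 N, if the wrist force passes 120 N, or if a joint passes its speed limit or range.

## Robot

A 7-joint arm with a two-finger parallel gripper is mounted at the origin on the work surface. World frame = base frame: x ahead of the robot, y to its left, z up, the work surface at z = 0. Lengths are in m, angles in degrees, forces in N, time in s.
With the tool pointing down it reaches from about 0.425 to 0.875 m from the base axis. Payload 4.7 kg.
Tool frame: the origin (TCP) lies midway between the tips of the shut fingers; the grasp point (between the pads) lies env.grip_point_offset behind it (env.grip_point_offset is the distance from the TCP to the grasp point, in m); x points along the fingers, y is the direction in which the jaws open and shut, and the axes are right-handed (so a half turn about x gives the same grasp; the last joint's range is limited). The gripper opens to 87 mm and grips with 3 to 60 N. Pads are 19 mm wide; open, the fingers measure 117 mm over their backs; the gripper's body (75 mm by 190 mm) begins 51 mm behind the grasp point.
Start: joints at [64.693, 18.392, -4.016, 83.108, 1.295, 78.541, -3.26], TCP at [0.286, -0.584, 0.223] pointing down, gripper open.
Joint ranges: [-163.93, 163.93], [-17.29, 119.83], [-79.2, 71.16], [3.27, 140.29], [-89.18, 269.18], [5.43, 117.66], [-154.24, 154.24]. Speed limits (degrees/s): [147.25, 147.25, 180, 180, 180, 180, 180].

## Interface

Orientations are given as [roll, pitch, yaw] about the fixed x, y, z axes, in that order (R = Rz(yaw) Ry(pitch) Rx(roll)).
In Python, from cell import readout, read_camera, camera_params, sign_off, spot_in, pinpoint, env gives the robot as it stands.
- The arm moves only by the shell command python3 -m pendant 'ROWS' [OPENING] [FORCE]. ROWS is a JSON object of lists of equal length, an entry for each row: "xyz": the shift along the world's x, y, z in m, a list of three; "turn": the turn about the world's z in rad. A call has 1 to 10 rows; each row shifts and turns the pose as measured when the row begins; what a row does not reach is not made up. A row lasts 1/8 s, in which the tool goes at most 62.5 mm and 10.7 degrees, less where a joint would pass 70% of its speed; a pose out of reach is approached as far as the arm can. A call is refused whole if a number of a shift passes 0.0625 or a number of a turn 0.188, either way. A call with a gripper value outside its range is refused whole. OPENING is the opening, from 0 (shut) to 1 (fully open), set as the call begins (- or left out, the last holds). The fingers move at their own pace and stop on an object; FORCE is the grip in N (left out, the last holds). Time passes only in rows, so rows that do not move let the fingers close. It gives the time, the measured TCP pose, the force and the opening at its end, in the units of the state.
- readout.get_obs(): the state, without advancing time (a new reading comes with each control period).
- read_camera(name): name is "scene" or "top"; returns the picture (420x560x3 uint8, red, green, blue); there is no depth.
- camera_params(name): a dict with "fx", "fy", "cx", "cy" (pixels), "k1" (the pictures are not rectified: a ray, as slopes to the right and down, at radius r is drawn at 1 + k1 r^2 times it, then the intrinsics apply), "rvec" (rotation vector, rad) and "tvec" (3), from world to camera coordinates, as OpenCV has them. Camera axes: x right, y down, z forward; pixel columns grow to the right and rows downward; lengths in m; the calibration is good to about 2 mm. A picture is of the moment at which its call begins. camera_params takes no time and is no camera call.
- sign_off(): hands the job in, once; it reports no verdict.
Trained networks look in the newest picture that a camera, given by its name, has taken for a name from the list of things; names that differ only in an ending like _2 or _b are one class to them, and where a whole thing is asked for, a point or a joint stands for the part that bears it (a point fixed in the world has none). Each returns a list of dicts, best first, with "score" (0 to 1); they miss things now and then, are a little off and sometimes report something else, mostly with a low value. They report only what shows in the picture. A call takes as long as a camera call. They do not tell look-alikes from the thing itself.
- spot_in(camera, name): "at" ([x, y, z] in m, in the coordinates of the camera as it stood for that picture, good to about 4 mm: the middle of the surface that is visible of it).
- pinpoint(camera, name): "at" ([x, y, z] in m, in the coordinates of the camera as it stood for that picture, good to about 4 mm: a listed point, or the origin of a listed thing).
The state is a dict: "time_s": time; "qpos": joint angles; "joint_velocities": joint speeds; "effort": joint torques, N m; "tool_pos": TCP position; "tool_rot": TCP orientation; "force": force on the tool from outside, world axes, zero at the start; "wrist_torque": the same for the moment, N m; "grip_width": finger opening in m.
Only numpy, scipy, OpenCV 4.12 (cv2) and the standard library are available. Lean on these libraries where they do the work, as an engineer would, in place of code of your own. Each camera call takes 0.05 s, during which the arm holds its last target.

## Working session

There is one attempt and no reset: what is moved stays moved. The work goes in short steps, Python scripts to look and compute and a shell command to move; the robot and the scene stay as the last step left them, time stands still between calls to the robot, and variables do not carry over. Pictures are saved under pics/ and viewed, and the job is handed in when it is done.

```bash
ls; mkdir -p pics
cat > h.py <<'E'
import numpy as np,cv2
from cell import *
def w(cam,p):
    c=camera_params(cam);R=cv2.Rodrigues(np.array(c["rvec"],float))[0]
    return R.T@(np.array(p)-np.array(c["tvec"]).ravel())
def shot(cam,n):
    im=read_camera(cam);cv2.imwrite(f"pics/{n}.png",im[:,:,::-1]);return im
def px(cam,p):
    c=camera_params(cam);R=cv2.Rodrigues(np.array(c["rvec"],float))[0]
    q=R@np.array(p)+np.array(c["tvec"]).ravel();s=q[:2]/q[2];s=s*(1+c["k1"]*(s@s))
    return np.round([c["fx"]*s[0]+c["cx"],c["fy"]*s[1]+c["cy"]],1)
def ray(cam,u,v,z):
    "world point on pixel ray at height z"
    c=camera_params(cam);R=cv2.Rodrigues(np.array(c["rvec"],float))[0]
    d=np.array([(u-c["cx"])/c["fx"],(v-c["cy"])/c["fy"]]);s=d.copy()
    for _ in range(30): s=d/(1+c["k1"]*(s@s))
    o=-R.T@np.array(c["tvec"]).ravel();r=R.T@np.array([s[0],s[1],1]);return o+r*(z-o[2])/r[2]
def st():
    o=readout.get_obs();print("t",o["time_s"],"tcp",np.round(o["tool_pos"],4),"rot",np.round(o["tool_rot"],3),"F",np.round(o["force"],2),"w",round(float(o["grip_width"]),4));return o
E
python3 - <<'E'
from h import *
st();print(env.grip_point_offset)
for c in ("scene","top"):
    shot(c,c+"0")
    for n in ("blue_eye","orange_eye","peg","flap"):
        for d in pinpoint(c,n)[:4]: print(c,n,round(d["score"],2),np.round(w(c,d["at"]),4),px(c,w(c,d["at"])))
st()
E
```

```text
pics
t 0.0 tcp [ 0.2858 -0.5832  0.2215] rot [-85.265  89.89  120.853] F [-0.17  0.56  0.03] w 0.0869
0.0187
scene blue_eye 0.86 [0.5439 0.1766 0.0633] [318.2 213.8]
scene blue_eye 0.85 [0.4631 0.3582 0.0655] [366.  161.2]
scene blue_eye 0.81 [0.5663 0.2742 0.0573] [359.4 206.7]
scene blue_eye 0.79 [0.5963 0.3832 0.0626] [405.4 197.6]
scene orange_eye 0.92 [0.4938 0.0825 0.0607] [271.  213.6]
scene peg 0.63 [ 0.5297 -0.1235  0.166 ] [183.2 237.2]Traceback (most recent call last):
  File "<stdin>", line 6, in <module>
ValueError: it knows: blue_eye, orange_eye, peg
```

Run:
```python
from h import *
for c in ("top",):
    shot(c,c+"0")
    for n in ("blue_eye","orange_eye","peg"):
        for d in pinpoint(c,n)[:4]: print(c,n,round(d["score"],2),np.round(w(c,d["at"]),4),px(c,w(c,d["at"])))
st()
```

```text
top blue_eye 0.93 [0.4622 0.3546 0.0593] [150.  245.1]
top blue_eye 0.89 [0.5442 0.1822 0.0598] [238.8 204.6]
top blue_eye 0.75 [0.4498 0.2348 0.0574] [210.9 252.4]
top blue_eye 0.67 [0.5648 0.2733 0.0615] [192.8 193.5]
top orange_eye 0.68 [0.4921 0.0849 0.0574] [288.  231.8]
top peg 0.78 [ 0.5358 -0.1234  0.1701] [407.7 204.1]
t 0.4 tcp [ 0.2861 -0.5836  0.2224] rot [-75.385  89.985 130.73 ] F [-0.39 -0.46  0.  ] w 0.0868
```

View pics/scene0.png

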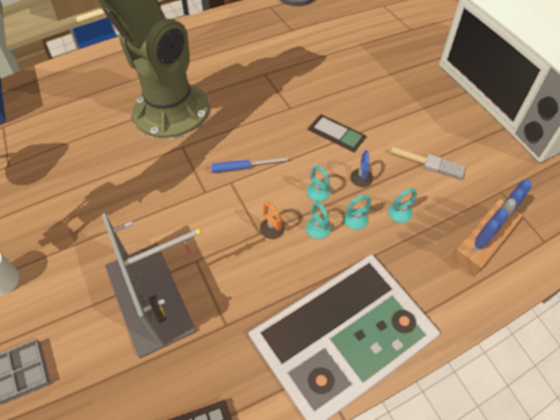

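View pics/top0.png

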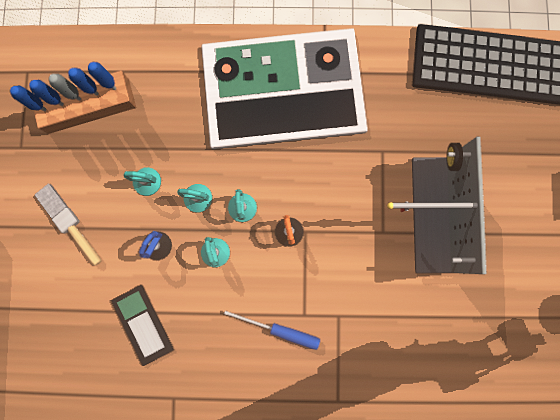

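Run:
```python
from h import *
t=cv2.imread("pics/top0.png");s=cv2.imread("pics/scene0.png")
a=cv2.resize(t[215:275,115:195],None,fx=5,fy=5,interpolation=2)
b=cv2.resize(s[140:200,330:410],None,fx=5,fy=5,interpolation=2)
cv2.imwrite("pics/z1.png",np.hstack([a,b]))
a=cv2.resize(t[130:280,370:500],None,fx=3,fy=3,interpolation=2)
b=cv2.resize(s[200:350,90:220],None,fx=3,fy=3,interpolation=2)
cv2.imwrite("pics/z2.png",np.hstack([a,b]))
```

```text
(no output)
```

View pics/z1.png

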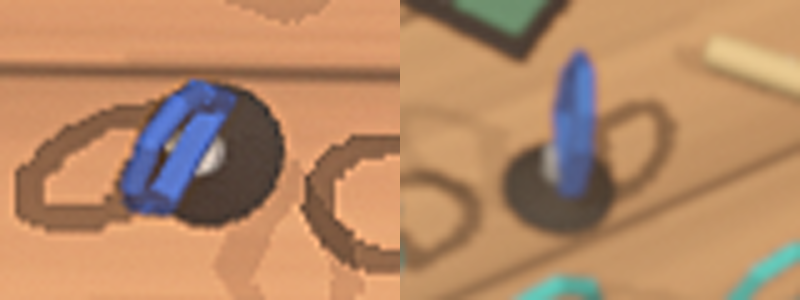

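View pics/z2.png

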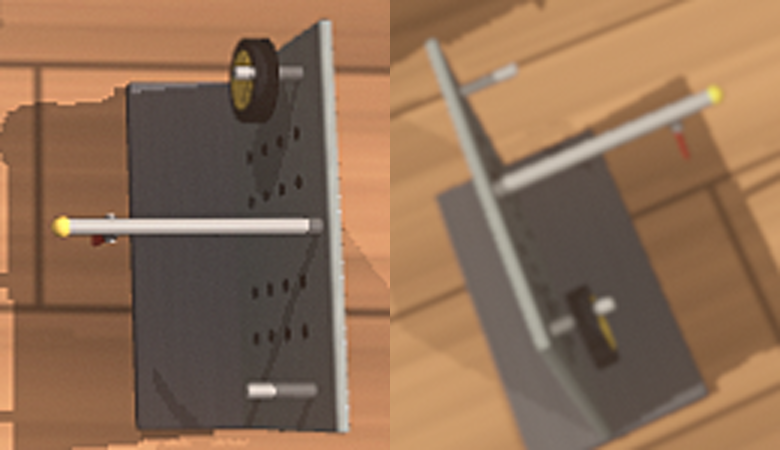

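```bash
cat > fit.py <<'E'
from h import *
from scipy.optimize import minimize
def loop():
    P=[]
    ys=np.linspace(-.029,.029,40);zs=np.linspace(.030,.097,46)
    for y in ys:
        for z in zs:
            def inside(hw,zt,zb):
                zc=zt-hw
                return abs(y)<=hw and z>=zb and (z<=zc or y*y+(z-zc)**2<=hw*hw)
            if inside(.029,.097,.030) and not inside(.020,.087,.038):
                for x in np.linspace(-.006,.006,7): P.append((x,y,z))
    return np.array(P)
L=loop()
def proj(cam,P):
    c=camera_params(cam)
    K=np.array([[c["fx"],0,c["cx"]],[0,c["fy"],c["cy"]],[0,0,1.]])
    return cv2.projectPoints(P,np.array(c["rvec"],float),np.array(c["tvec"],float),K,np.array([c["k1"],0,0,0,0]))[0][:,0]
def fit(masks,x0,z0=0.):
    S=4
    T={}
    for cam,(m,(u0,v0)) in masks.items(): T[cam]=(cv2.GaussianBlur(cv2.resize(m.astype(np.float32),None,fx=S,fy=S,interpolation=1),(0,0),3),u0,v0)
    def cost(q):
        x,y,a=q[:3];ca,sa=np.cos(a),np.sin(a)
        P=L@np.array([[ca,-sa,0],[sa,ca,0],[0,0,1]]).T+[x,y,z0]
        t=0
        for cam,(M,u0,v0) in T.items():
            uv=((proj(cam,P)-[u0,v0])+.5)*S
            R=np.zeros(M.shape,np.float32)
            for u,v in uv: cv2.circle(R,(int(round(u)),int(round(v))),3,1,-1)
            R=cv2.GaussianBlur(R,(0,0),3)
            t+=np.abs(R-M).sum()/M.sum()
        return t
    best=None
    for a in np.radians(np.arange(0,180,15)):
        r=minimize(cost,[x0[0],x0[1],a],method="Nelder-Mead",options=dict(initial_simplex=[[x0[0],x0[1],a],[x0[0]+.006,x0[1],a],[x0[0],x0[1]+.006,a],[x0[0],x0[1],a+.2]],maxfev=60))
        print(np.round(np.degrees(a)),np.round(r.x[:2],4),np.degrees(r.x[2]).round(1),round(r.fun,3))
E
python3 - <<'E'
from fit import *
ms={}
for cam,f,(u0,v0,u1,v1) in (("top","top0",(115,215,195,275)),("scene","scene0",(330,140,410,205))):
    im=cv2.imread(f"pics/{f}.png")[v0:v1,u0:u1]
    h=cv2.cvtColor(im,cv2.COLOR_BGR2HSV)
    m=(abs(h[...,0].astype(int)-114)<12)&(h[...,1]>110)&(h[...,2]>60)
    n,l,s,_=cv2.connectedComponentsWithStats(m.astype(np.uint8));k=1+np.argmax(s[1:,4]);m=l==k
    print(cam,m.sum(),s[k]);ms[cam]=(m,(u0,v0))
fit(ms,(.462,.356))
for p in ((390.7,205.3),(477.3,205.3)): print("top",ray("top",*p,.17))
for p in ((90+ (714-390)/3,200+96/3),(90+(504-390)/3,200+187/3)): print("scene",p,ray("scene",*p,.17))
E
```

```text
top 120 [ 25  16  19  23 120]
scene 87 [32 12  6 21 87]
0.0 [0.467  0.3533] 46.2 4.366
15.0 [0.4686 0.3517] 46.2 4.358
30.0 [0.4675 0.3531] 45.9 4.369
45.0 [0.4686 0.3514] 46.2 4.356
60.0 [0.4685 0.3515] 46.0 4.356
75.0 [0.4681 0.3519] 46.4 4.36
90.0 [0.4676 0.3526] 46.6 4.365
105.0 [0.4656 0.3543] 46.7 4.392
120.0 [0.4545 0.341 ] 174.6 6.782
135.0 [0.4668 0.3532] 226.0 4.377
150.0 [0.4685 0.3513] 226.2 4.359
165.0 [0.4671 0.3532] 225.9 4.369
top [ 0.53328084 -0.09371919  0.17      ]
top [ 0.53532671 -0.24598955  0.17      ]
scene (198.0, 232.0) [ 0.53415438 -0.09371151  0.17      ]
scene (128.0, 262.3333333333333) [ 0.53710656 -0.23729004  0.17      ]
```

Run:
```python
from fit import *
a=np.radians(46);ca,sa=np.cos(a),np.sin(a)
for x,y in ((.4645,.3555),):
  P=L@np.array([[ca,-sa,0],[sa,ca,0],[0,0,1]]).T+[x,y,0]
  o=[]
  for cam,f,(u0,v0,u1,v1) in (("top","top0",(115,215,195,275)),("scene","scene0",(330,140,410,200))):
    im=cv2.resize(cv2.imread(f"pics/{f}.png")[v0:v1,u0:u1],None,fx=5,fy=5,interpolation=2)
    uv=proj(cam,P);print(uv.mean(0),px(cam,P.mean(0)))
    for u,v in uv[::3]: cv2.circle(im,(int((u-u0+.5)*5),int((v-v0+.5)*5)),1,(0,255,255),-1)
    o.append(im)
cv2.imwrite("pics/z3.png",np.hstack(o))
```

```text
[149.58539431 243.87436517] [149.7 243.9]
[364.96648317 163.56449949] [365.  163.6]
```

View pics/z3.png

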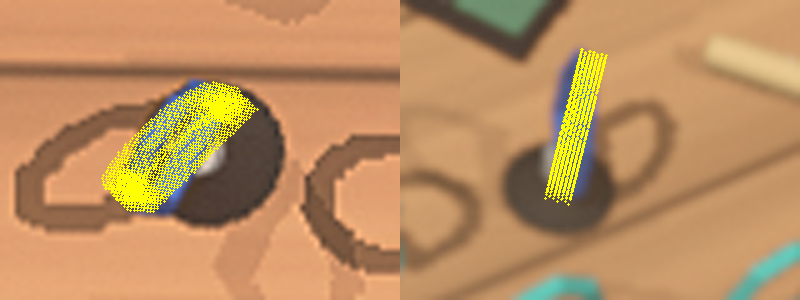

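Run:
```python
import fit
from fit import *
ms={};vis=[]
for cam,f,(u0,v0,u1,v1) in (("top","top0",(115,215,195,275)),("scene","scene0",(330,140,410,200))):
    im=cv2.imread(f"pics/{f}.png")[v0:v1,u0:u1].astype(int)
    m=(im[...,0]-im[...,2]>25)
    n,l,s,_=cv2.connectedComponentsWithStats(m.astype(np.uint8));k=1+np.argmax(s[1:,4]);m=l==k
    print(cam,m.sum(),s[k]);ms[cam]=(m,(u0,v0));vis.append(cv2.resize(m.astype(np.uint8)*255,None,fx=5,fy=5))
cv2.imwrite("pics/z4.png",np.hstack(vis))
fit.fit(ms,(.465,.355))
for k in ms: fit.fit({k:ms[k]},(.465,.355))
```

```text
top 304 [ 24  16  23  27 304]
scene 175 [ 31  11   8  28 175]Traceback (most recent call last):
  File "<stdin>", line 10, in <module>
AttributeError: 'function' object has no attribute 'fit'
```

View pics/z4.png

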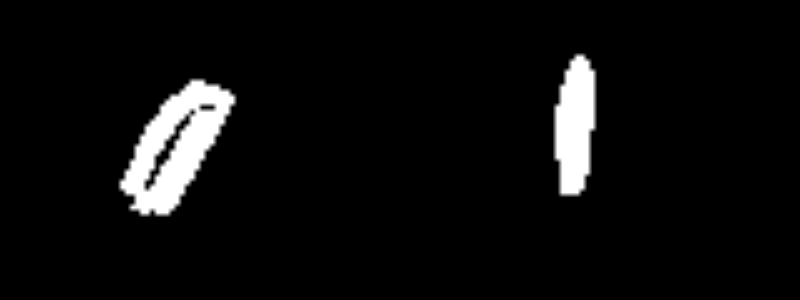

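```bash
cat > mk.py <<'E'
from fit import *
def mask(im,u0,v0,u1,v1):
    im=im[v0:v1,u0:u1].astype(int)
    m=(im[...,0]-im[...,2]>25)
    n,l,s,_=cv2.connectedComponentsWithStats(m.astype(np.uint8));k=1+np.argmax(s[1:,4]);return l==k
E
python3 - <<'E'
from mk import *
ms={}
for cam,f,b in (("top","top0",(115,215,195,275)),("scene","scene0",(330,140,410,200))):
    ms[cam]=(mask(cv2.imread(f"pics/{f}.png"),*b),b[:2])
print("both");fit(ms,(.465,.355))
print("top");fit({"top":ms["top"]},(.465,.355))
E
```

```text
both
0.0 [0.4652 0.3534] 51.2 0.991
15.0 [0.4658 0.3529] 51.0 0.991
30.0 [0.4658 0.3529] 51.0 0.989
45.0 [0.4657 0.353 ] 51.0 0.99
60.0 [0.4648 0.3539] 50.9 0.994
75.0 [0.4653 0.3535] 50.8 0.989
90.0 [0.4657 0.353 ] 51.0 0.993
105.0 [0.466  0.3529] 51.2 0.995
120.0 [0.4636 0.3551] 51.8 0.997
135.0 [0.4649 0.3538] 50.7 0.998
150.0 [0.4654 0.3532] 230.9 0.994
165.0 [0.4655 0.3538] 231.4 0.998
top
0.0 [0.4656 0.3535] 50.6 0.56Traceback (most recent call last):
  File "<stdin>", line 6, in <module>
  File "fit.py", line 36, in fit
    r=minimize(cost,[x0[0],x0[1],a],method="Nelder-Mead",options=dict(initial_simplex=[[x0[0],x0[1],a],[x0[0]+.006,x0[1],a],[x0[0],x0[1]+.006,a],[x0[0],x0[1],a+.2]],maxfev=60))
    res = _minimize_neldermead(fun, x0, args, callback, bounds=bounds,
                               **options)
    fsim[j] = func(sim[j])
              ~~~~^^^^^^^^
    fx = function(np.copy(x), *(wrapper_args + args))
  File "fit.py", line 28, in cost
    uv=((proj(cam,P)-[u0,v0])+.5)*S
         ~~~~^^^^^^^
  File "fit.py", line 16, in proj
    c=camera_params(cam)
ValueError: time passes only in moves, steps and waits
```

```bash
sed -i 's/^def w(cam/import cell,functools\ncamera_params=functools.lru_cache(cell.camera_params)\ndef w(cam/' h.py
cat >> mk.py <<'E'
def over(q,items,n,z0=0,S=5):
  x,y,a=q;ca,sa=np.cos(a),np.sin(a)
  P=L@np.array([[ca,-sa,0],[sa,ca,0],[0,0,1]]).T+[x,y,z0]
  o=[]
  for cam,f,(u0,v0,u1,v1) in items:
    im=cv2.resize(cv2.imread(f"pics/{f}.png")[v0:v1,u0:u1],None,fx=S,fy=S,interpolation=2)
    uv=proj(cam,P)
    for u,v in uv[::7]: cv2.circle(im,(int((u-u0+.5)*S),int((v-v0+.5)*S)),1,(0,255,255),-1)
    o.append(im)
  return np.hstack(o)
E
python3 - <<'E'
from mk import *
st()
it=(("top","top0",(125,220,175,265)),("scene","scene0",(340,145,390,190)))
A=[over((.4655,.3533,np.radians(a)),it,"",S=6) for a in (51,59)]
cv2.imwrite("pics/z5.png",np.vstack(A))
E
```

```text
t 0.4 tcp [ 0.2861 -0.5836  0.2224] rot [-75.385  89.985 130.73 ] F [-0.39 -0.46  0.  ] w 0.0868
```

View pics/z5.png

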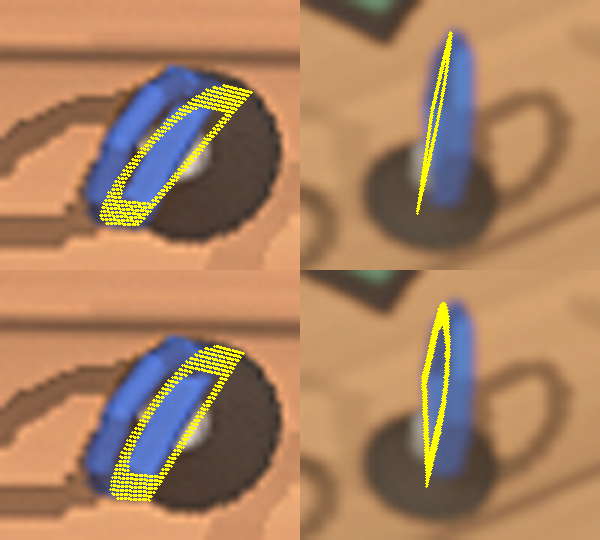

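```bash
sed -i 's/uv\[::7\]/uv[::4]/' mk.py
cat > fit2.py <<'E'
from mk import *
def fitg(ms,x0,angs,z0=0.,S=4):
    # cost on sharp masks, position by search, per angle
    T={c:(cv2.resize(m.astype(np.float32),None,fx=S,fy=S,interpolation=1),b) for c,(m,b) in ms.items()}
    out=[]
    def cost(q,a):
        ca,sa=np.cos(a),np.sin(a)
        P=L@np.array([[ca,-sa,0],[sa,ca,0],[0,0,1]]).T+[q[0],q[1],z0]
        t=[]
        for cam,(M,b) in T.items():
            uv=(proj(cam,P)-list(b)+.5)*S
            R=np.zeros(M.shape,np.float32);i=np.round(uv).astype(int)
            ok=(i[:,0]>=0)&(i[:,1]>=0)&(i[:,0]<M.shape[1])&(i[:,1]<M.shape[0]);i=i[ok]
            R[i[:,1],i[:,0]]=1
            R=cv2.morphologyEx(R,cv2.MORPH_CLOSE,np.ones((3,3)));
            R=cv2.GaussianBlur(R,(0,0),2.0)
            t.append(np.abs(R-cv2.GaussianBlur(M,(0,0),2.0)).sum()/M.sum())
        return sum(t)
    for a in angs:
        a=np.radians(a)
        s=np.array([[0,0],[.008,0],[0,.008]])+x0-.003
        r=minimize(cost,x0,args=(a,),method="Nelder-Mead",options=dict(initial_simplex=s,maxfev=50))
        out.append((r.fun,np.degrees(a),*r.x))
    out.sort()
    for o in out[:4]: print(np.round(o,4))
    return out[0]
E
python3 - <<'E'
from fit2 import *
ms={};it=(("top","top0",(125,220,175,265)),("scene","scene0",(340,145,390,190)))
for cam,f,b in it: ms[cam]=(mask(cv2.imread(f"pics/{f}.png"),*b),b[:2])
x0=np.array([.465,.354])
b=fitg(ms,x0,range(36,90,4))
fitg({"top":ms["top"]},x0,range(36,90,4))
fitg({"scene":ms["scene"]},x0,range(36,90,4))
A=[over((b[2],b[3],np.radians(a)),it,"",S=6) for a in (b[1],62)]
cv2.imwrite("pics/z6.png",np.vstack(A))
E
```

```text
[ 0.6612 56.      0.4642  0.3544]
[ 0.7341 52.      0.4649  0.3537]
[ 0.7815 60.      0.4631  0.3549]
[ 0.9352 64.      0.4629  0.3557]
[ 0.3823 56.      0.4643  0.355 ]
[ 0.3951 60.      0.464   0.357 ]
[ 0.4008 52.      0.4653  0.3543]
[ 0.4011 64.      0.4654  0.356 ]
[ 0.2729 56.      0.4664  0.3522]
[ 0.3116 52.      0.4658  0.3526]
[ 0.3817 60.      0.4623  0.3553]
[ 0.4619 48.      0.464   0.3544]
```

View pics/z6.png

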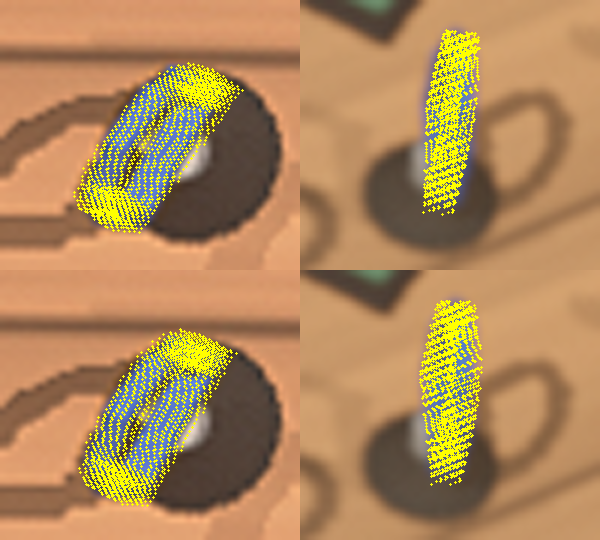

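Run:
```python
from h import *
from scipy.spatial.transform import Rotation as Ro
from scipy.optimize import least_squares
o=st();R=Ro.from_euler("xyz",o["tool_rot"],degrees=True).as_matrix();print(R.round(3));print("jaw yaw",np.degrees(np.arctan2(R[1,1],R[0,1])))
def tri(a,b,g):
    return least_squares(lambda p:np.r_[px("top",p)-a,px("scene",p)-b],g,diff_step=1e-3).x.round(4)
print("ball",tri((390.7,205.3),(198,232),[.53,-.09,.17]))
print("shortpeg tip",tri((452.7,260),(131.5,223.5),[.44,-.2,.15]))
print("roll peg tip",tri((370+240/3,130+72/3),(90+(608-390)/3,200+305/3),[.63,-.2,.15]))
for p in ([.6,-.05,.0],): pass
```

```text
t 0.4 tcp [ 0.2861 -0.5836  0.2224] rot [-75.385  89.985 130.73 ] F [-0.39 -0.46  0.  ] w 0.0868
[[-0.     0.44  -0.898]
 [ 0.    -0.898 -0.44 ]
 [-1.    -0.     0.   ]]
jaw yaw -63.88506255640045
ball [ 0.5334 -0.09    0.17  ]
shortpeg tip [ 0.4399 -0.2074  0.1475]
roll peg tip [ 0.6312 -0.2054  0.1506]
```

```bash
python3 -m pendant '{"xyz":[[0,0,0.05],[0.01,0.03,0.05],[0.016,0.05,0.01],[0.016,0.05,0],[0.016,0.05,0],[0.016,0.05,0],[0.016,0.05,0],[0.016,0.05,0],[0.016,0.05,0],[0.016,0.05,0]],"turn":[0.054,0.054,0.054,0.054,0.054,0.054,0.054,0.054,0.054,0.054]}' 1 30; python3 -c "
from h import *
st()"
```

```text
time_s: 1.65
tool_pos: [0.4238, -0.1429, 0.3354]
tool_rot: [55.7, 89.7, -66.7]
force: [1.5, -0.8, 1.2]
grip_width: 0.0872
t 1.65 tcp [ 0.4238 -0.1429  0.3354] rot [ 55.741  89.722 -66.692] F [ 1.53 -0.77  1.24] w 0.0872
```

```bash
python3 -m pendant '{"xyz":[[0.02,0.05,0],[0.02,0.055,0],[0,0.055,0],[0,0.055,0],[0,0.055,0],[0,0.055,0],[0,0.055,0],[0,0.055,0],[0,0.05,0],[0,0.01,0]],"turn":[0,0,0,0,0,0,0,0,0,0]}'
python3 - <<'E'
from h import *
from scipy.spatial.transform import Rotation as Ro
o=st();R=Ro.from_euler("xyz",o["tool_rot"],degrees=True).as_matrix();print("jaw yaw",np.degrees(np.arctan2(R[1,1],R[0,1])),"tilt",R[:,0].round(3))
E
```

```text
time_s: 2.9
tool_pos: [0.4623, 0.3711, 0.3379]
tool_rot: [93.5, 89.3, -28.8]
force: [0.3, 0.1, -0.2]
grip_width: 0.0869
t 2.9 tcp [0.4623 0.3711 0.3379] rot [ 93.535  89.323 -28.799] F [ 0.34  0.14 -0.19] w 0.0869
jaw yaw -32.33496719307778 tilt [ 0.01  -0.006 -1.   ]
```

```bash
python3 -m pendant '{"xyz":[[0.002,-0.016,0],[0,0,-0.05],[0,0,-0.05],[0,0,-0.05],[0,0,-0.04],[0,0,0]],"turn":[-0.012,0,0,0,0,0]}'
python3 - <<'E'
from h import *
st();a=shot("scene","s1");b=shot("top","t1")
A=[cv2.resize(b[200:275,115:195],None,fx=5,fy=5,interpolation=2),cv2.resize(a[115:190,330:410],None,fx=5,fy=5,interpolation=2)]
cv2.imwrite("pics/z7.png",np.hstack(A)[:,:,::-1])
E
```

```text
time_s: 3.65
tool_pos: [0.4714, 0.3384, 0.145]
tool_rot: [85.1, 88.6, -39.1]
force: [0.5, 0.0, 0.6]
grip_width: 0.087
t 3.65 tcp [0.4714 0.3384 0.145 ] rot [ 85.101  88.639 -39.074] F [0.53 0.   0.6 ] w 0.087
```

View pics/z7.png

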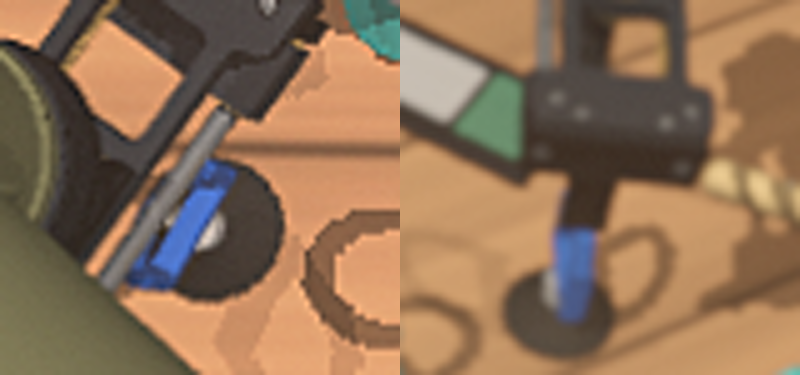

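```bash
cat > jaw.py <<'E'
from h import *
from scipy.spatial.transform import Rotation as Ro
o=st();R=Ro.from_euler("xyz",o["tool_rot"],degrees=True).as_matrix();print("jaw yaw",np.degrees(np.arctan2(R[1,1],R[0,1])).round(2),"ax",R[:,0].round(3),"q",np.round(o["qpos"],1))
E
python3 -m pendant '{"xyz":[[-0.007,0.016,0],[0,0,0]],"turn":[0,0]}'; python3 jaw.py
```

```text
time_s: 4.0
tool_pos: [0.4677, 0.3596, 0.1531]
tool_rot: [111.0, 88.3, -13.2]
force: [-0.9, 0.1, 0.2]
grip_width: 0.0869
t 4.0 tcp [0.4677 0.3596 0.1531] rot [110.986  88.26  -13.243] F [-0.85  0.07  0.17] w 0.0869
jaw yaw -34.24 ax [ 0.03  -0.007 -1.   ] q [  5.7  21.9 -57.   96.6  20.9  71.4 -90.2]
```

```bash
python3 -m pendant '{"xyz":[[0,0,0]],"turn":[0]}'; python3 jaw.py;python3 -m pendant '{"xyz":[[0,0,0]],"turn":[0]}'; python3 jaw.py
```

```text
time_s: 4.12
tool_pos: [0.468, 0.3603, 0.1542]
tool_rot: [112.7, 88.2, -11.5]
force: [-0.0, -0.6, -0.6]
grip_width: 0.0872
t 4.125 tcp [0.468  0.3603 0.1542] rot [112.695  88.181 -11.494] F [-0.02 -0.6  -0.62] w 0.0872
jaw yaw -34.2 ax [ 0.031 -0.006 -0.999] q [  5.7  21.9 -57.   96.6  20.9  71.4 -90.2]
time_s: 4.25
tool_pos: [0.468, 0.3608, 0.1547]
tool_rot: [113.7, 88.1, -10.5]
force: [-0.6, 0.3, -0.1]
grip_width: 0.0873
t 4.25 tcp [0.468  0.3608 0.1547] rot [113.682  88.149 -10.477] F [-0.56  0.28 -0.07] w 0.0873
jaw yaw -34.17 ax [ 0.032 -0.006 -0.999] q [  5.7  21.8 -57.1  96.5  20.9  71.4 -90.2]
```

```bash
python3 -m pendant '{"xyz":[[-0.003,-0.006,-0.015],[0,0,-0.02],[0,0,-0.015],[0,0,0]],"turn":[0.02,0,0,0]}'; python3 jaw.py
```

```text
time_s: 4.75
tool_pos: [0.464, 0.3527, 0.0994]
tool_rot: [108.8, 88.3, -14.2]
force: [0.0, -0.5, 0.3]
grip_width: 0.087
t 4.75 tcp [0.464  0.3527 0.0994] rot [108.803  88.27  -14.163] F [ 0.05 -0.5   0.26] w 0.087
jaw yaw -32.97 ax [ 0.029 -0.007 -1.   ] q [  5.1  24.2 -55.7 100.9  23.5  66.  -90.8]
```

```bash
python3 -m pendant '{"xyz":[[0,0.003,-0.015],[0,0.001,-0.02],[0,0,-0.015],[0,0,0]],"turn":[0,0,0,0]}'; python3 jaw.py
```

```text
time_s: 5.25
tool_pos: [0.4637, 0.3572, 0.0454]
tool_rot: [108.7, 88.3, -14.2]
force: [0.0, -0.0, -0.2]
grip_width: 0.0871
t 5.25 tcp [0.4637 0.3572 0.0454] rot [108.737  88.322 -14.211] F [ 0.03 -0.02 -0.25] w 0.0871
jaw yaw -32.95 ax [ 0.028 -0.007 -1.   ] q [  2.3  28.2 -53.2 103.   27.3  61.2 -93.9]
```

Now the final few mm, then look and close.

```bash
python3 -m pendant '{"xyz":[[0,-0.002,-0.007],[0,0,0],[0,0,0]],"turn":[0,0,0]}'
python3 - <<'E'
from h import *
st();a=shot("scene","s2");b=shot("top","t2")
A=[cv2.resize(b[200:275,115:195],None,fx=5,fy=5,interpolation=2),cv2.resize(a[115:190,330:410],None,fx=5,fy=5,interpolation=2)]
cv2.imwrite("pics/z8.png",np.hstack(A)[:,:,::-1])
E
```

```text
time_s: 5.62
tool_pos: [0.4643, 0.3556, 0.0388]
tool_rot: [111.1, 88.3, -11.8]
force: [-0.0, -0.2, -0.6]
grip_width: 0.087
t 5.625 tcp [0.4643 0.3556 0.0388] rot [111.124  88.256 -11.832] F [-0.01 -0.16 -0.63] w 0.087
```

View pics/z8.png

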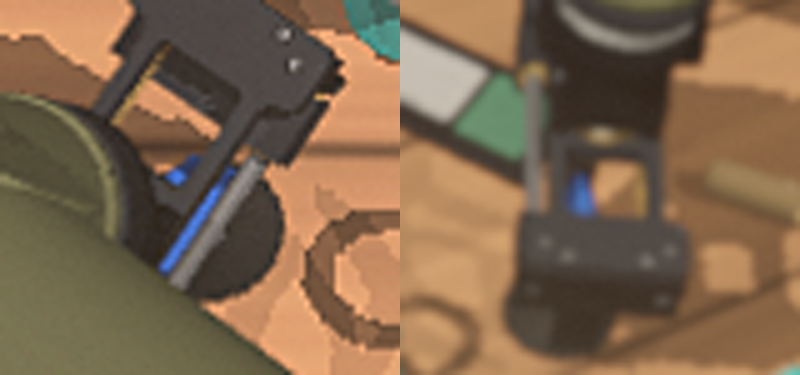

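```bash
python3 -m pendant '{"xyz":[[0,0,0],[0,0,0],[0,0,0],[0,0,0],[0,0,0]],"turn":[0,0,0,0,0]}' 0 30; python3 jaw.py
```

```text
time_s: 6.35
tool_pos: [0.4645, 0.3559, 0.0394]
tool_rot: [112.2, 88.2, -10.7]
force: [-0.1, -0.0, -0.4]
grip_width: 0.0562
t 6.35 tcp [0.4645 0.3559 0.0394] rot [112.229  88.217 -10.726] F [-0.11 -0.01 -0.38] w 0.0562
jaw yaw -32.96 ax [ 0.031 -0.006 -1.   ] q [  2.3  28.5 -52.9 103.5  27.7  60.5 -94.1]
```

```bash
python3 -m pendant '{"xyz":[[0,0,0.03],[0,0,0.05],[0,0,0.05],[0,0,0.04],[0.007,-0.02,0.01],[0.007,-0.04,0],[0.007,-0.045,0],[0.007,-0.045,0],[0.007,-0.045,0],[0.007,-0.04,0]],"turn":[0,0,0,0.08,0.08,0.08,0.08,0.08,0.08,0.08]}'; python3 jaw.py
```

```text
time_s: 7.6
tool_pos: [0.5018, 0.1161, 0.222]
tool_rot: [103.0, 88.4, 13.8]
force: [0.4, -0.0, 0.1]
grip_width: 0.0559
t 7.6 tcp [0.5018 0.1161 0.222 ] rot [102.965  88.414  13.754] F [ 0.4  -0.03  0.13] w 0.0559
jaw yaw 0.78 ax [ 0.027  0.007 -1.   ] q [ 44.6   5.1 -62.8 101.7   4.8  74.4 -18.5]
```

```bash
python3 -m pendant '{"xyz":[[0.006,-0.035,0],[0.007,-0.035,0],[0.007,-0.03,0],[0.006,-0.02,0],[0.003,-0.01,-0.01],[0,0,-0.01],[0,0,0],[0,0,0]],"turn":[0,0,0,0,0,0,0,0]}'; python3 jaw.py
python3 - <<'E'
from h import *
a=shot("scene","s3");b=shot("top","t3")
for c in ("scene","top"):
    for n in ("blue_eye","peg"):
        for d in pinpoint(c,n)[:6]: print(c,n,round(d["score"],2),np.round(w(c,d["at"]),4))
cv2.imwrite("pics/z9.png",np.hstack([cv2.resize(b[130:280,320:500],None,fx=2,fy=2,interpolation=2),cv2.resize(a[150:300,90:270],None,fx=2,fy=2,interpolation=2)])[:,:,::-1])
E
```

```text
time_s: 8.6
tool_pos: [0.5293, -0.0191, 0.1983]
tool_rot: [102.8, 88.6, 13.5]
force: [0.7, -0.3, -0.1]
grip_width: 0.0562
t 8.6 tcp [ 0.5293 -0.0191  0.1983] rot [102.768  88.643  13.507] F [ 0.67 -0.34 -0.1 ] w 0.0562
jaw yaw 0.74 ax [ 0.023  0.006 -1.   ] q [ 52.1   8.6 -56.7 101.7   7.3  72.4  -5.6]
scene blue_eye 0.95 [0.4521 0.2333 0.0589]
scene blue_eye 0.81 [0.5916 0.3811 0.0617]
scene blue_eye 0.77 [ 0.5284 -0.0191  0.2179]
scene blue_eye 0.71 [0.5448 0.1795 0.0638]
scene blue_eye 0.55 [0.5634 0.2724 0.057 ]
scene peg 0.74 [ 0.5264 -0.1241  0.1665]
top blue_eye 0.71 [0.5426 0.183  0.0613]
top blue_eye 0.65 [0.4501 0.2332 0.06  ]
top blue_eye 0.64 [0.5985 0.3834 0.0587]
top blue_eye 0.62 [0.5612 0.2741 0.0595]
```

View pics/z9.png

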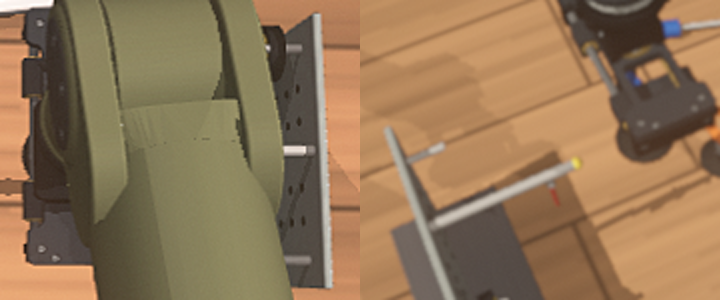

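```bash
python3 -m pendant '{"xyz":[[0.004,0,-0.02],[0,0,-0.02],[0,0,-0.015],[0,0,-0.002],[0,0,0]],"turn":[0.004,0,0,0,0]}'; python3 jaw.py
```

```text
time_s: 9.52
tool_pos: [0.5336, -0.0205, 0.1369]
tool_rot: [102.6, 88.7, 13.5]
force: [0.3, -0.4, -1.5]
grip_width: 0.056
t 9.525 tcp [ 0.5336 -0.0205  0.1369] rot [102.602  88.664  13.47 ] F [ 0.33 -0.36 -1.48] w 0.056
jaw yaw 0.86 ax [ 0.023  0.005 -1.   ] q [ 49.8  13.3 -55.7 105.5  11.8  66.1  -8.9]
```

```bash
python3 -m pendant '{"xyz":[[0,-0.012,0],[0,-0.015,0],[0,-0.015,0],[0,-0.006,0],[0,0,0]],"turn":[0,0,0,0,0]}'; python3 jaw.py
python3 - <<'E'
from h import *
a=shot("scene","s4")
for n in ("blue_eye","peg"):
    for d in pinpoint("scene",n)[:6]: print(n,round(d["score"],2),np.round(w("scene",d["at"]),4))
cv2.imwrite("pics/z10.png",cv2.resize(a[170:290,100:260],None,fx=5,fy=5,interpolation=2)[:,:,::-1])
E
```

```text
time_s: 10.15
tool_pos: [0.5347, -0.0742, 0.1386]
tool_rot: [96.9, 88.5, 7.6]
force: [-0.1, -1.1, -1.1]
grip_width: 0.0556
t 10.15 tcp [ 0.5347 -0.0742  0.1386] rot [96.914 88.514  7.603] F [-0.14 -1.08 -1.07] w 0.0556
jaw yaw 0.69 ax [ 0.026  0.003 -1.   ] q [ 53.8  13.5 -54.  104.8  11.7  66.2  -3.2]
blue_eye 0.93 [0.5942 0.3833 0.0569]
blue_eye 0.63 [0.4481 0.231  0.0587]
blue_eye 0.57 [0.5471 0.1814 0.0628]
blue_eye 0.55 [0.5666 0.2774 0.0609]
blue_eye 0.4 [ 0.5359 -0.076   0.1596]
peg 0.59 [ 0.5284 -0.1264  0.169 ]
```

View pics/z10.png

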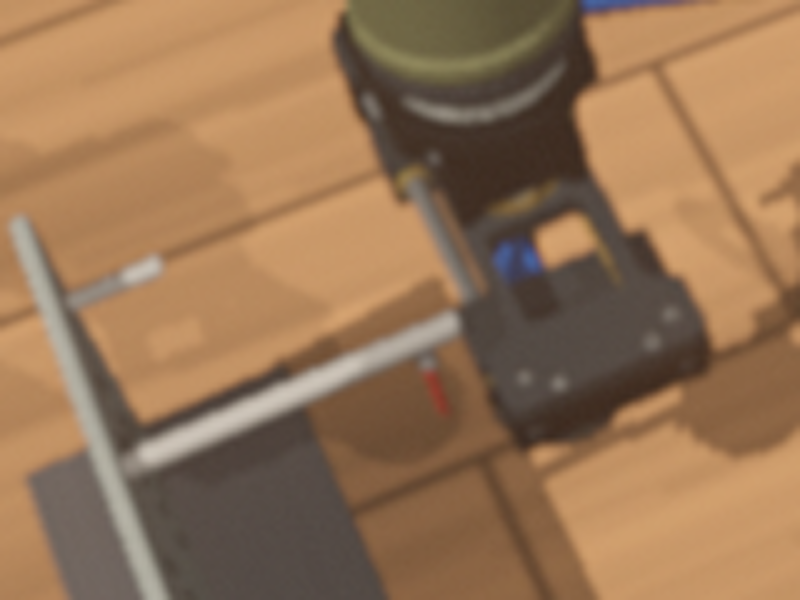

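```bash
python3 -m pendant '{"xyz":[[-0.001,-0.012,-0.001],[0,-0.012,0],[0,-0.01,0],[0,0,0]],"turn":[0.004,0,0,0]}'; python3 jaw.py
```

```text
time_s: 10.8
tool_pos: [0.5336, -0.1089, 0.1374]
tool_rot: [97.0, 88.5, 8.1]
force: [0.3, -0.6, -0.3]
grip_width: 0.056
t 10.8 tcp [ 0.5336 -0.1089  0.1374] rot [97.042 88.522  8.147] F [ 0.33 -0.58 -0.34] w 0.056
jaw yaw 1.1 ax [ 0.026  0.004 -1.   ] q [ 56.3  14.1 -52.9 104.2  11.9  66.2   0.7]
```

Free of contact; now past the flap.

```bash
python3 -m pendant '{"xyz":[[0,-0.012,0],[0,-0.012,0],[0,-0.012,0],[0,0,0]],"turn":[0,0,0,0]}'; python3 jaw.py
python3 - <<'E'
from h import *
a=shot("scene","s5")
for d in pinpoint("scene","blue_eye")[:6]: print(round(d["score"],2),np.round(w("scene",d["at"]),4))
cv2.imwrite("pics/z11.png",cv2.resize(a[170:290,90:250],None,fx=5,fy=5,interpolation=2)[:,:,::-1])
E
```

```text
time_s: 11.3
tool_pos: [0.5335, -0.1478, 0.1373]
tool_rot: [97.3, 88.5, 8.4]
force: [0.0, -0.7, -1.3]
grip_width: 0.0559
t 11.3 tcp [ 0.5335 -0.1478  0.1373] rot [97.285 88.524  8.364] F [ 0.01 -0.71 -1.25] w 0.0559
jaw yaw 1.08 ax [ 0.025  0.004 -1.   ] q [ 58.6  15.2 -51.6 103.   12.5  66.5   4.3]
0.95 [0.565  0.2731 0.0559]
0.69 [0.4494 0.2329 0.0614]
0.64 [0.5945 0.3808 0.0616]
0.57 [ 0.5372 -0.1448  0.156 ]
0.56 [0.5474 0.1807 0.0621]
```

View pics/z11.png

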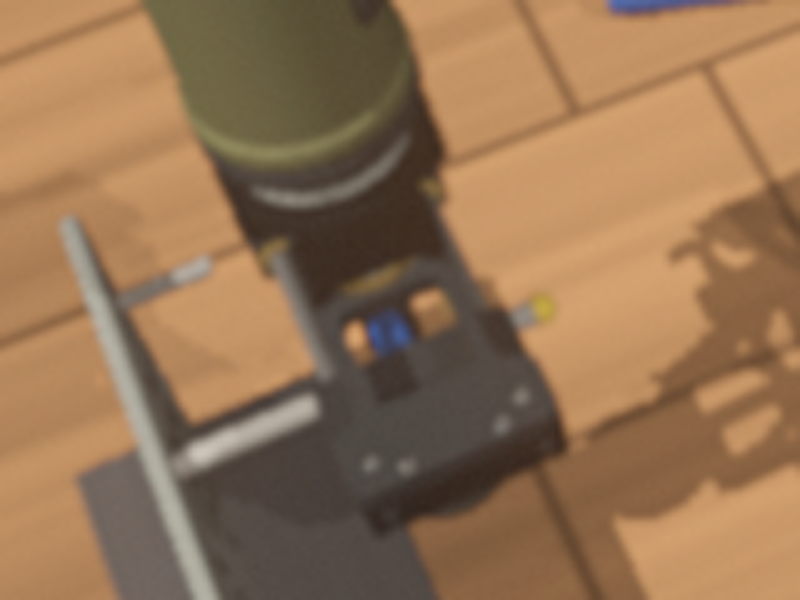

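```bash
python3 -m pendant '{"xyz":[[0.0005,-0.012,0],[0.0005,-0.012,0],[0,-0.012,0],[0,-0.004,0],[0,0,0]],"turn":[0,0,0,0,0]}'; python3 jaw.py
python3 - <<'E'
from h import *
a=shot("scene","s6")
for n in ("blue_eye","peg"):
  for d in pinpoint("scene",n)[:6]: print(n,round(d["score"],2),np.round(w("scene",d["at"]),4))
cv2.imwrite("pics/z12.png",cv2.resize(a[170:290,90:250],None,fx=5,fy=5,interpolation=2)[:,:,::-1])
E
```

```text
time_s: 12.02
tool_pos: [0.5347, -0.1888, 0.1375]
tool_rot: [98.5, 88.5, 9.7]
force: [0.7, 0.3, -0.9]
grip_width: 0.056
t 12.025 tcp [ 0.5347 -0.1888  0.1375] rot [98.513 88.502  9.722] F [ 0.73  0.28 -0.9 ] w 0.056
jaw yaw 1.21 ax [ 0.026  0.004 -1.   ] q [ 60.6  16.9 -50.2 101.1  13.5  67.    7.8]
blue_eye 0.84 [0.448  0.2315 0.0573]
blue_eye 0.78 [0.5931 0.3812 0.0569]
blue_eye 0.73 [0.5643 0.274  0.0594]
blue_eye 0.59 [ 0.5356 -0.187   0.1553]
peg 0.72 [ 0.5303 -0.1265  0.1642]
```

View pics/z12.png

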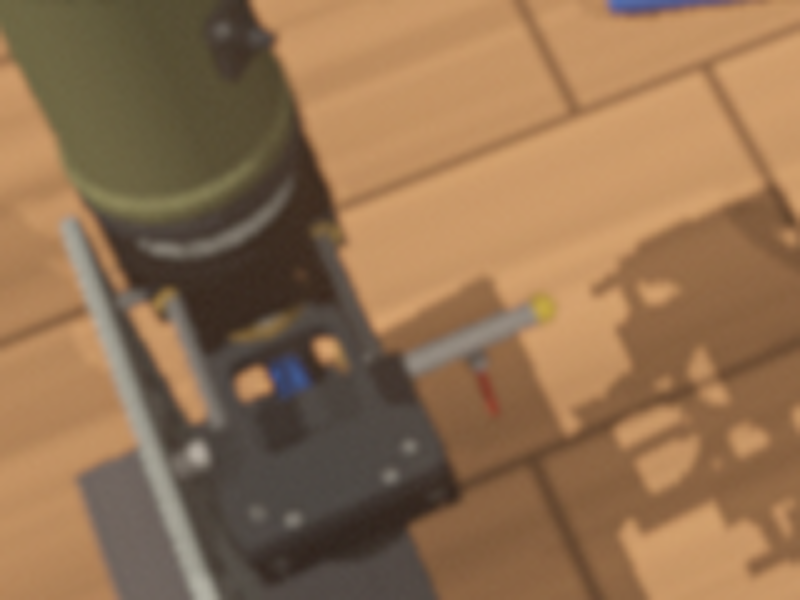

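The flap is back down behind the loop. I'll lower it onto the peg.

```bash
python3 -m pendant '{"xyz":[[0,0,-0.004],[0,0,-0.003],[0,0,-0.001],[0,0,0]],"turn":[0,0,0,0]}'; python3 jaw.py
```

```text
time_s: 12.68
tool_pos: [0.5348, -0.1867, 0.1288]
tool_rot: [98.8, 88.5, 10.2]
force: [0.3, -0.2, -0.4]
grip_width: 0.0559
t 12.675 tcp [ 0.5348 -0.1867  0.1288] rot [98.768 88.518 10.168] F [ 0.27 -0.21 -0.41] w 0.0559
jaw yaw 1.4 ax [ 0.025  0.005 -1.   ] q [ 60.3  17.4 -50.1 101.8  13.9  66.1   7.5]
```

```bash
python3 -m pendant '{"xyz":[[0,0,-0.001],[0,0,-0.001],[0,0,0]],"turn":[0,0,0]}'; python3 jaw.py
```

```text
time_s: 13.05
tool_pos: [0.535, -0.1868, 0.1286]
tool_rot: [96.2, 88.5, 7.6]
force: [-1.0, 0.6, 0.7]
grip_width: 0.0559
t 13.05 tcp [ 0.535  -0.1868  0.1286] rot [96.23  88.534  7.622] F [-0.97  0.6   0.67] w 0.0559
jaw yaw 1.39 ax [ 0.025  0.003 -1.   ] q [ 60.2  17.4 -50.1 101.8  14.   66.1   7.4]
```

```bash
python3 -m pendant '{"xyz":[[0,0,-0.002],[0,0,-0.001],[0,0,0]],"turn":[0,0,0]}'; python3 jaw.py
```

```text
time_s: 13.42
tool_pos: [0.535, -0.187, 0.1284]
tool_rot: [91.6, 88.6, 3.0]
force: [-1.7, 0.5, 1.9]
grip_width: 0.0557
t 13.425 tcp [ 0.535  -0.187   0.1284] rot [91.629 88.584  3.009] F [-1.74  0.49  1.92] w 0.0557
jaw yaw 1.38 ax [ 0.025  0.001 -1.   ] q [ 60.1  17.4 -50.  101.8  14.2  66.1   7.3]
```

Rising contact force (1.9 N) and no further descent mean the arch is on the peg. I'll open the fingers.

```bash
python3 -m pendant '{"xyz":[[0,0,0],[0,0,0],[0,0,0],[0,0,0]],"turn":[0,0,0,0]}' 0.9; python3 jaw.py
python3 - <<'E'
from h import *
a=shot("scene","s7")
for d in pinpoint("scene","blue_eye")[:6]: print(round(d["score"],2),np.round(w("scene",d["at"]),4))
cv2.imwrite("pics/z13.png",cv2.resize(a[170:290,90:250],None,fx=5,fy=5,interpolation=2)[:,:,::-1])
E
```

```text
time_s: 13.92
tool_pos: [0.5359, -0.1872, 0.1279]
tool_rot: [91.8, 88.5, 3.1]
force: [-0.0, 0.3, -0.5]
grip_width: 0.0771
t 13.925 tcp [ 0.5359 -0.1872  0.1279] rot [91.761 88.457  3.139] F [-0.02  0.32 -0.48] w 0.0771
jaw yaw 1.38 ax [ 0.027  0.001 -1.   ] q [ 60.1  17.5 -50.  101.8  14.2  65.9   7.3]
0.98 [0.5459 0.1803 0.0621]
0.92 [0.5645 0.2763 0.0609]
0.9 [0.4501 0.2319 0.0604]
0.58 [0.5922 0.3837 0.06  ]
0.57 [ 0.5344 -0.1853  0.1479]
```

View pics/z13.png

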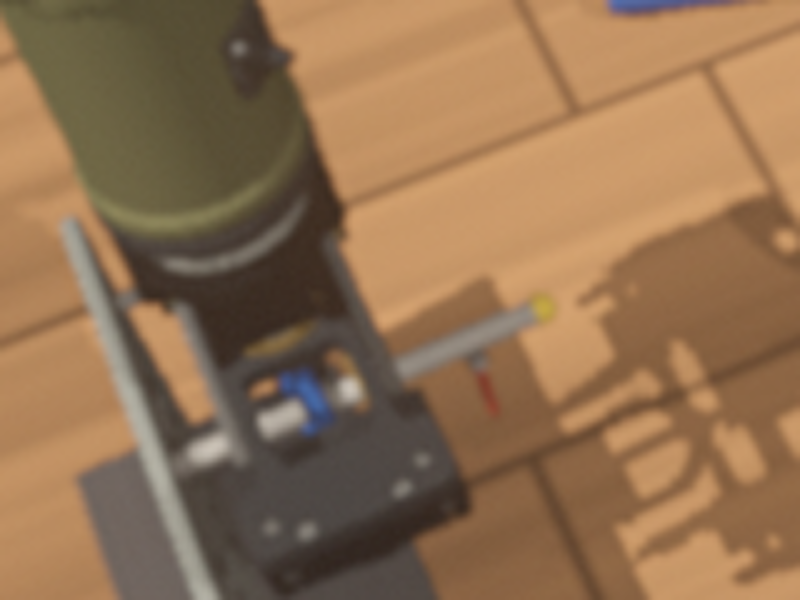

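```bash
python3 -m pendant '{"xyz":[[-0.001,0,0.008],[0,0,0.012],[0,0,0.015],[0,0,0.02]],"turn":[0,0,0,0]}'; python3 jaw.py
```

```text
time_s: 14.52
tool_pos: [0.5343, -0.1869, 0.1857]
tool_rot: [93.2, 88.5, 4.6]
force: [-0.1, 0.6, 0.2]
grip_width: 0.0781
t 14.525 tcp [ 0.5343 -0.1869  0.1857] rot [93.221 88.511  4.621] F [-0.1   0.57  0.22] w 0.0781
jaw yaw 1.4 ax [ 0.026  0.002 -1.   ] q [ 61.7  14.1 -51.2  98.   11.1  71.9   9.6]
```

```bash
python3 -m pendant '{"xyz":[[0,0,0.03],[0,0,0.05],[0,0,0.05],[-0.02,0.04,0.02],[-0.02,0.05,0],[0,0.05,0],[0,0.05,0],[0,0.05,0],[0,0.05,0],[0,0,0]],"turn":[0,0,0,0,0,0,0,0,0,0]}'; python3 jaw.py
python3 - <<'E'
from h import *
a=shot("scene","s8");b=shot("top","t8")
for c in ("scene","top"):
  for n in ("blue_eye","orange_eye","peg"):
    for d in pinpoint(c,n)[:6]: print(c,n,round(d["score"],2),np.round(w(c,d["at"]),4))
cv2.imwrite("pics/z14.png",np.hstack([cv2.resize(a[190:290,90:220],None,fx=3,fy=3,interpolation=2),cv2.resize(b[150:250,370:500],None,fx=3,fy=3,interpolation=2)])[:,:,::-1])
E
```

```text
time_s: 15.78
tool_pos: [0.493, 0.1154, 0.3545]
tool_rot: [78.4, 87.4, -10.0]
force: [-0.9, -1.0, -0.4]
grip_width: 0.0785
t 15.775 tcp [0.493  0.1154 0.3545] rot [ 78.379  87.423 -10.031] F [-0.87 -0.96 -0.35] w 0.0785
jaw yaw 1.6 ax [ 0.044 -0.008 -0.999] q [ 55.2  -2.5 -68.8  90.3  -1.3  88.3 -12.1]
scene blue_eye 0.93 [0.4506 0.2321 0.0598]
scene blue_eye 0.86 [0.5939 0.3817 0.058 ]
scene blue_eye 0.73 [0.5447 0.1796 0.0639]
scene blue_eye 0.72 [ 0.5327 -0.1868  0.1506]
scene blue_eye 0.68 [0.5684 0.273  0.061 ]
scene orange_eye 0.63 [0.4946 0.0842 0.0634]
scene peg 0.77 [ 0.5326 -0.1219  0.1688]
top blue_eye 0.95 [0.5989 0.3824 0.0572]
top blue_eye 0.8 [ 0.5349 -0.189   0.1511]
top peg 0.64 [ 0.5336 -0.1223  0.1695]
```

View pics/z14.png

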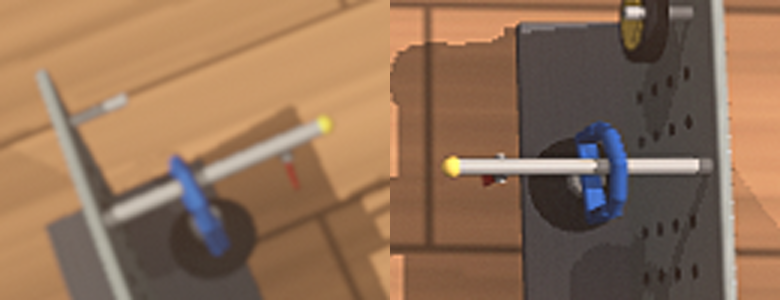

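```bash
python3 -m pendant '{"xyz":[[0,0,0],[0,0,0],[0,0,0],[0,0,0],[0,0,0],[0,0,0],[0,0,0],[0,0,0],[0,0,0],[0,0,0]],"turn":[0,0,0,0,0,0,0,0,0,0]}' | head -2; python3 -m pendant '{"xyz":[[0,0,0],[0,0,0],[0,0,0],[0,0,0],[0,0,0],[0,0,0],[0,0,0],[0,0,0],[0,0,0],[0,0,0]],"turn":[0,0,0,0,0,0,0,0,0,0]}' | head -2
python3 - <<'E'
from h import *
b=cv2.imread("pics/s8.png")[190:290,90:220];a=shot("scene","s9")[190:290,90:220,::-1]
print(cv2.absdiff(a,b).max(),cv2.absdiff(a,b).mean())
for d in pinpoint("scene","blue_eye")[:6]: print(round(d["score"],2),np.round(w("scene",d["at"]),4))
for i in range(3):
    c=shot("scene",f"s1{i}")[190:290,90:220,::-1];print(cv2.absdiff(a,c).max())
cv2.imwrite("pics/z15.png",cv2.resize(a,None,fx=5,fy=5,interpolation=2))
E
```

```text
time_s: 17.42
tool_pos: [0.4943, 0.1069, 0.3529]
time_s: 18.68
tool_pos: [0.4943, 0.1069, 0.3529]
16 0.5728461538461539
0.95 [0.593  0.3832 0.0613]
0.83 [0.5463 0.1805 0.0619]
0.82 [0.4481 0.232  0.0606]
0.74 [0.5631 0.2738 0.058 ]
0.59 [ 0.5328 -0.1865  0.1516]
4
5
5
```

View pics/z15.png

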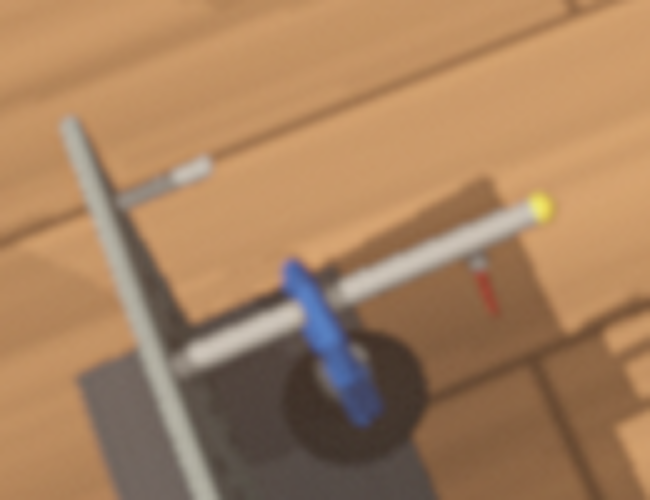

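The lifter hangs still on the peg inside the shut flap, and the arm is well clear. Handing in.

```bash
python3 -c "
from h import *
print(sign_off())"
```

```text
the job is handed in; nothing more can be done
None
```

The blue lifter now hangs by its loop from the long peg, inside the flap. I handed the job in at about 19 s of the 42 s allowed; sign-off gives no verdict.

**What I did:** I gripped the blue lifter by its flat sides (fingers stopped at 56 mm), turned it about 34° to line up with the peg, and pushed the loop along the peg past the flap. I then lowered it until the arch touched the peg at about 2 N, opened the fingers and backed the arm away.

**Last checks:**
- **Blue lifter:** its loop point is about 63 mm inwards of the pivot, 1–2 mm off to the side and about 19 mm below the peg line. All three are within the limits. It looked upright and was still in repeated pictures.
- **Flap:** it hung shut behind the loop in the last picture.
- **Orange lifter:** after the release it was found within about 3 mm of where it started. I took no later reading of it.
- **Robot:** the arm is about 0.3 m away from the hanger, touching nothing.

**Not measured directly:**
- **Flap lift:** I never read the flap's angle during the pass. I inferred that it swung up from the loop going past while centred on the peg, with the flap hanging behind it afterwards.
- **Hang depth:** the 19 mm is about 3 mm less than the nominal 22 mm, which is within the detector's 4 mm accuracy.

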